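Refit the speed dial knob

ROBOT

A 6-joint arm with a two-finger parallel gripper is mounted at the origin on the work surface. World frame = base frame: x ahead of the robot, y to its left, z up, the work surface at z = 0. Lengths are in m, angles in rad, forces in N, time in s.
With the tool pointing down it reaches from about 0.3 to 0.875 m from the base axis. Payload 6.4 kg.
Tool frame: the origin (TCP) lies midway between the tips of the shut fingers; the grasp point (between the pads) lies 19 mm behind it; z points along the fingers, y is the line along which they close (so a half turn about z gives the same grasp; the last joint's range is limited). The gripper opens to 85 mm and grips with 20 to 120 N. Pads are 22 mm wide; open, the fingers measure 114 mm over their backs; the gripper's body (76 mm by 85 mm) begins 54 mm behind the grasp point. The pads swing forward as they close: fully open they stand 13 mm farther back than shut.
Start: joints at [0.982, 0.181, 1.607, -0, 1.354, -0.206], TCP at [0.215, 0.533, 0.231] pointing down, gripper open.
Joint ranges: [-2.99, 2.99], [-0.89, 2.07], [0.3, 2.58], [-1.14, 4.28], [0, 2.63], [-3.12, 3.12]. Speed limits (rad/s): [2.57, 2.57, 3.01, 3.14, 3.14, 3.14].

INTERFACE

Orientations are given as a unit quaternion [w, x, y, z].
In Python, from cell import telemetry, cams, r gives the robot as it stands. The module is installed in compiled form; this text tells all that it offers.
- The arm moves only by the tool servo_tool, never from a script. Its argument "plan" is one flat list of numbers, 7 for each row, row after row: the shift along the world's x, y, z in m, then the turn, a rotation vector about the world's x, y, z in rad, then the finger opening in m, from 0 to 0.0854. In form: [dx, dy, dz, rx, ry, rz, gripper, dx, dy, dz, rx, ry, rz, gripper, ...]. A call has 1 to 5 rows; each row is the pose to reach, as a shift and turn from the pose commanded when the call began; what a row does not reach only later rows make up. A row lasts 1/10 s, in which the tool goes at most 50 mm and 8.59 degrees, less where a joint would pass 70% of its speed; a pose out of reach is approached as far as the arm can. A call with a gripper value outside its range is refused whole. The fingers move at their own pace and stop on an object; "force" is the grip in N (left out, the last holds). Time passes only in rows, so rows that repeat a pose let the fingers close. It gives the time, the measured TCP pose, the force, the opening and the grip force at its end, in the units of the state.
- telemetry.sense(): the state, without advancing time (a new reading comes with each control period).
- cams.read_camera(name): name is "side" or "top"; returns a dict with "color" (480x640x3 uint8, red, green, blue), "range_z" (480x640 float32, m along the optical axis (not along the pixel's ray), 0 where there is no reading), "camera_matrix" (3x3 intrinsics, pixels), "k1" (the pictures are not rectified: a ray, as slopes to the right and down, at radius r is drawn at 1 + k1 r^2 times it, then the intrinsics apply), "pose" (4x4, takes a point from camera to world coordinates). Camera axes: x right, y up, looking along -z (the intrinsics and any distortion apply to the point x, -y, -z); pixel columns grow to the right and rows downward; lengths in m; the calibration is good to about 2 mm. A picture is of the moment at which its call begins.
- r.hand_in(): hands the job in; it is judged then, once.
The state is a dict: "time_s": time; "qpos": joint angles; "qd": joint speeds; "tau": joint torques, N m; "tool_pos": TCP position; "tcp_rot": TCP orientation; "force": force on the tool from outside, world axes, zero at the start; "torque": the same for the moment, N m; "grip_width": finger opening in m; "grasp_force": force on a finger pad.
Only numpy, scipy, OpenCV 4.12 (cv2) and the standard library are available. Lean on these libraries where they do the work, as an engineer would, in place of code of your own. Each camera call takes 0.05 s, during which the arm holds its last target. There are 200 camera calls.

TASK

The black dial knob of the machine's speed control has come off and lies on the bench. Push it onto the D-shaped spindle on top of the grey control box, its flat lined up with the spindle's flat, until it snaps fully home on the collar; then turn it clockwise to its stop, so that its pointer stands at the off mark, and let go. Feel your way: do not push harder than about 25 N and do not wrench it against the stop. Leave the glue bottle, the screwdriver and the wood offcut where they are.

Things in the scene. Friction and masses are not known exactly. Their poses are not given: they have to be found in the camera images.
- knob: Black dial knob, 70 g, 47 mm tall, right side up on the bench. Origin: centre of its underside; z up its axis; x towards its pointer. A twelve-sided skirt 44 mm across and 22 mm high, a round plate on it to 27 mm, then an upright bar grip from 27 to 47 mm.
- grip (a point): Middle of the knob's bar grip, 37 mm above its underside, on its axis. The bar is 14 mm thick along the knob's y, 20 mm high, from -21 to +21 mm along x: pinch it across y. Its -x end is blunt, its last 9 mm at +x taper to a pointer nose; a white line on its top runs along the +x half. Axes as the knob's.
- bore (a point): Mouth of the knob's bore, centre of the underside. Bore 15.4 mm round and 22 mm deep, with a flat 4.15 mm from the axis on the pointer's side (+x): a fitted knob points where the spindle's flat looks. Its lowest 5 mm is a lip; above, the round part is 20.6 mm wide, room for the catches to spring out.
- pointer_tip (a point): End of the knob's pointer nose: 21.5 mm along the knob's x from its axis, 37 mm above its underside. Axes as the knob's.
- control: Grey control box fixed to the bench, 150 (x) by 190 (y) by 60 mm high. Origin: centre of its underside; z up; its front (-x) roughly faces the robot. In the middle of its top a steel spindle stands on a collar 32 mm across, 3 mm high. The off mark is a small raised white bar on the top, 28 to 40 mm from the axis towards -x. Switch and lens at the far corners: under 8 mm high.
- seat (a point): Centre of the collar's top face, on the spindle's axis, 63 mm above the bench. A knob fully home has its underside on this face (within 1 mm). Axes as the box's.
- spindle_tip (a point): Centre of the spindle's tip, 20 mm above the seat; axes as the box's, NOT turning with the spindle. The spindle is 14 mm thick with a flat 3.5 mm from its axis all along (a D); its tip is bevelled by 0.3 (flat) to 1.0 mm (round). The bore goes over it only within about 0.2 rad and 1 mm; otherwise the knob stops on the tip or sinks less than 3 mm.
- spindle_mid (a point): The spindle's axis halfway up, 10 mm above the seat; axes as the box's. The spindle turns about z against 0.11 N m of friction (a light press does not drag it along). Fully clockwise from above is its stop: the flat then looks at the off mark. At the start it is 0.4 to 2.4 rad counterclockwise of that; this angle is not measured, see it from above or feel for it.
- catches (a point): The axis at the height of two spring catches on the spindle's sides, 7.5 mm above the seat; axes as the box's. A pushed-on knob meets them with its underside about 10 mm above the seat; passing takes roughly 10 to 20 N, and they snap out behind the lip when it is about 2 mm above the seat.
- off_point (a point): Where the pointer tip of a seated knob is when it stands exactly at the off mark and the stop: 21.5 mm from the spindle's axis towards the box's -x, 37 mm above the seat. Axes as the box's.
- glue: White glue bottle with orange cap, 56 mm thick, 150 mm tall, upright. Origin: centre of its underside. A bystander.
- screwdriver: Screwdriver lying flat, about 0.2 m long, along its x. A bystander.
- offcut: Pale wood offcut, 120 by 45 by 22 mm, lying flat. Origin: centre of its underside. A bystander.
There are look-alikes about, which are no part of the job. Of the things like the knob, leave any that is purple or red; of the rest the smaller one is meant.

How it is judged:
On the way, in this order (a step that is already met when the one before it is completed fails the run):
1. the knob is snapped fully home on the spindle (z of knob in the frame of seat between -0.0015 and 0.0014 m and horizontal distance between knob and seat below 0.002 m and angle between knob's own z axis and vertical below 0.06 rad), for 0.2 s.
2. the seated knob is turned until its pointer stands at the off mark (all of step 1 and horizontal distance between pointer_tip and off_point below 0.0045 m), for 0.2 s.
At the end, for the whole second after the job is handed in: The knob is home on the spindle (underside within 1.4 mm of the collar, within 2 mm of the axis, upright within 0.06 rad), its pointer tip within 4.5 mm of the off point, at rest and released (all of step 2 and linear speed of knob below 0.01 m/s and contact force between the fingers and knob below 0.1 N); the robot touches nothing.
It fails at once if the knob is forced on: it bears on the control with more than 36 N before it is home (contact force between knob and control above 36 N and z of knob in the frame of seat above 0.0014 m).
It fails at once if the knob is crushed down or wrenched against its stop (contact force between knob and control above 150 N).
It fails at once if the gripper hits the control box hard (contact force between the fingers and control above 15 N).
It fails at once if a bystander is moved more than 20 mm (distance of any of glue, screwdriver, offcut from where it was at the start of the episode above 0.02 m).
It also fails if it takes over 72 s, if anything falls off the work surface, if the arm or the gripper's body presses on something with over 40 N, if the wrist force passes 120 N, or if a joint passes its speed limit or range.

## Working session

There is one attempt and no reset: what is moved stays moved. The work goes in short steps, Python scripts to look and compute and a tool call to move; the robot and the scene stay as the last step left them, time stands still between calls to the robot, and variables do not carry over. Pictures are saved under pics/ and viewed, at most 10 in all, crops included, and the job is handed in when it is done.

Besides the shell and the picture viewer there is one more tool, called after "Request:" as a command line: name --argument value ..., lists and objects as JSON in quotes. servo_tool: Moves the arm, as the interface text tells. Its arguments: {"type":"object","properties":{"plan":{"type":"array"},"force":{"type":"number"}},"required":["plan"]}

```bash
mkdir -p pics; cat > h.py <<'E'
import numpy as np, cv2
from cell import telemetry, cams, r
def shot(n):
    c=cams.read_camera(n); return c
def save(c,f,box=None,k=1):
    im=c["color"][:,:,::-1]
    if box: x0,y0,x1,y1=box; im=im[y0:y1,x0:x1]
    im=cv2.resize(im,None,fx=k,fy=k,interpolation=cv2.INTER_CUBIC); cv2.imwrite("pics/"+f,im)
def slopes(c,u,v):
    K=c["camera_matrix"]; d=np.array([(u-K[0,2])/K[0,0],(v-K[1,2])/K[1,1]]); s=d.copy()
    for _ in range(20): s=d/(1+c["k1"]*(s@s))
    return s
def onplane(c,u,v,z):
    s=slopes(c,u,v); P=c["pose"]; d=P[:3,:3]@np.array([s[0],-s[1],-1]); o=P[:3,3]
    return o+d*(z-o[2])/d[2]
def bydepth(c,u,v):
    s=slopes(c,u,v); z=c["range_z"][int(round(v)),int(round(u))]; P=c["pose"]
    return P[:3,3]+P[:3,:3]@(np.array([s[0],-s[1],-1])*z)
def st():
    s=telemetry.sense()
    for k in("time_s","tool_pos","tcp_rot","force","torque","grip_width","grasp_force"): print(k,np.round(s[k],4))
E
python3 - <<'E'
from h import *
for n in("top","side"):
    c=shot(n); save(c,n+"0.png"); print(n,c["camera_matrix"],c["k1"],c["pose"])
    np.save(n+"0.npy",c,allow_pickle=True)
st()
E
```

```text
top [[461.33339324   0.         323.20129864]
 [  0.         461.33339324 244.18871413]
 [  0.           0.           1.        ]] -0.10572811899788258 [[-0.01884435  0.99353958 -0.11191069  0.41996568]
 [-0.99976929 -0.01757097  0.01235403 -0.01492029]
 [ 0.01030784  0.11211767  0.99364147  1.08001021]
 [ 0.          0.          0.          1.        ]]
side [[487.20367321   0.         321.71556966]
 [  0.         487.20367321 244.19850998]
 [  0.           0.           1.        ]] -0.10748931310780509 [[ 0.98646286  0.10914316 -0.12238792  0.41985375]
 [-0.16194688  0.53110022 -0.8316885  -0.73124842]
 [-0.02577286  0.84025016  0.54158604  0.56800686]
 [ 0.          0.          0.          1.        ]]
time_s 0.1
tool_pos [0.2145 0.533  0.2305]
tcp_rot [-3.000e-04  1.902e-01  9.817e-01 -7.000e-04]
force [-0.1963  0.3726 -0.6977]
torque [-0.0002  0.0032 -0.0124]
grip_width 0.0854
grasp_force 0.0
```

View pics/top0.png

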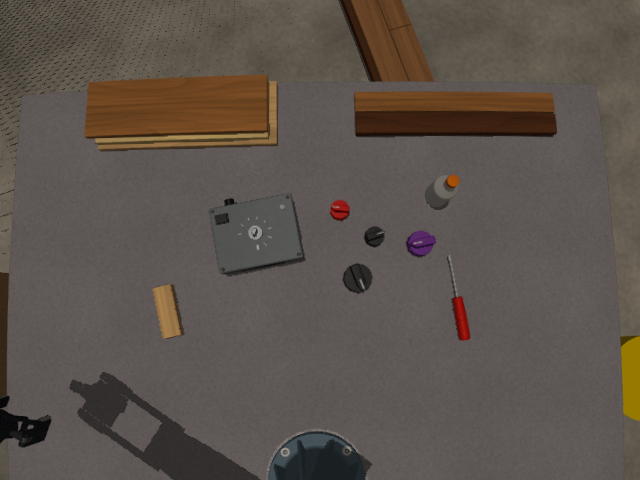

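View pics/side0.png

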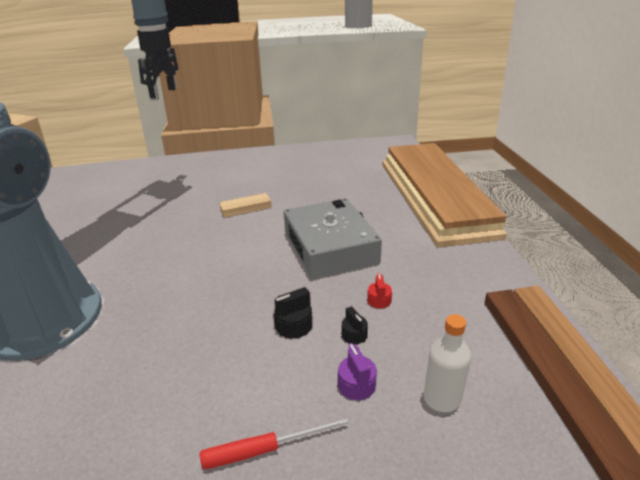

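The top view shows the small black knob at about (374,236), with a bigger black one at (357,278), a red one at (340,210) and a purple one at (421,243). The box's spindle is at about (256,233). Next I'll enlarge the knob and the spindle.

```bash
python3 - <<'E'
from h import *
c=np.load("top0.npy",allow_pickle=True).item()
a=c["color"][:,:,::-1]
A=cv2.resize(a[216:256,354:394],(400,400),interpolation=cv2.INTER_CUBIC)
A=cv2.convertScaleAbs(A,alpha=1.6,beta=20)
B=cv2.resize(a[213:253,236:276],(400,400),interpolation=cv2.INTER_CUBIC)
cv2.imwrite("pics/c1.png",np.hstack([A,B]))
for p in[(374,236),(357,278),(256,233),(240,240),(226,216),(276,222)]: print(p,bydepth(c,*p).round(4))
# box corner
E
```

```text
(374, 236) [ 0.5525 -0.1427  0.05  ]
(357, 278) [ 0.458  -0.1003  0.0673]
(256, 233) [0.5623 0.1216 0.0627]
(240, 240) [0.5472 0.1574 0.0625]
(226, 216) [0.6018 0.1889 0.0637]
(276, 222) [0.586  0.0767 0.0641]
```

View pics/c1.png

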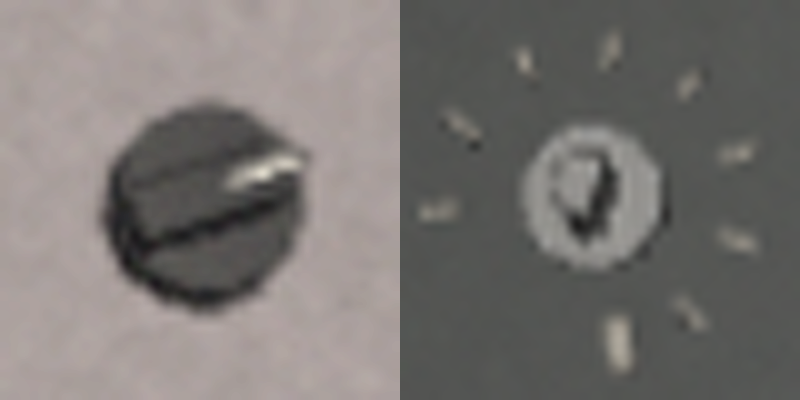

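```bash
python3 - <<'E'
from h import *
c=np.load("top0.npy",allow_pickle=True).item(); s=np.load("side0.npy",allow_pickle=True).item()
K=lambda im,b:cv2.resize(im[b[1]:b[3],b[0]:b[2],::-1],(400,400),interpolation=cv2.INTER_LANCZOS4)
cv2.imwrite("pics/c2.png",np.hstack([K(c["color"],(246,223,266,243)),K(s["color"],(315,205,345,235))]))
print("top heights mm, cols 248..262"); 
for v in range(224,242): print(v,[int(round(1000*bydepth(c,u,v)[2])) for u in range(248,264)])
print("side heights cols 320..340")
for v in range(206,234): print(v,[int(round(1000*bydepth(s,u,v)[2])) for u in range(322,340)])
print(c["color"][226:238,249:262].mean(2).astype(int))
E
```

```text
top heights mm, cols 248..262
224 [61, 61, 62, 61, 58, 61, 60, 62, 58, 57, 61, 65, 60, 62, 59, 64]
225 [60, 60, 58, 62, 61, 61, 57, 59, 59, 57, 60, 57, 59, 61, 60, 59]
226 [58, 61, 60, 62, 61, 65, 64, 65, 66, 59, 62, 56, 58, 62, 58, 60]
227 [60, 60, 61, 64, 63, 61, 65, 61, 63, 63, 65, 65, 60, 57, 60, 62]
228 [57, 59, 62, 64, 64, 64, 64, 73, 70, 66, 62, 60, 65, 58, 60, 60]
229 [59, 63, 67, 66, 81, 79, 84, 85, 68, 66, 61, 61, 66, 63, 60, 61]
230 [58, 61, 62, 85, 83, 85, 83, 85, 80, 62, 63, 62, 61, 62, 58, 62]
231 [63, 61, 63, 82, 86, 80, 85, 84, 71, 64, 62, 64, 63, 63, 60, 60]
232 [61, 65, 68, 83, 85, 84, 81, 80, 70, 60, 63, 63, 63, 63, 61, 58]
233 [64, 64, 62, 81, 82, 80, 81, 78, 63, 65, 65, 62, 62, 64, 57, 60]
234 [62, 65, 64, 66, 80, 81, 83, 72, 61, 62, 62, 65, 63, 64, 60, 59]
235 [59, 62, 63, 63, 63, 73, 79, 70, 64, 63, 60, 62, 64, 61, 58, 59]
236 [63, 60, 61, 62, 61, 69, 69, 63, 60, 61, 63, 60, 62, 58, 59, 64]
237 [58, 59, 64, 63, 61, 63, 65, 66, 64, 64, 64, 62, 64, 62, 63, 57]
238 [57, 60, 60, 66, 62, 62, 66, 65, 61, 65, 65, 64, 62, 58, 63, 59]
239 [59, 59, 58, 57, 61, 64, 67, 59
[... 2320 characters left out ...]
59, 61, 60, 61, 61, 62, 60, 61, 60, 59]
[[ 83  84 109 125 153 148 153 150 126 111  98  85  85]
 [ 83 108 147 140 130 127 130 133 147 140 128  91  85]
 [ 94 148 134 135 114 106  96  92 148 143 140 115  87]
 [128 140 113 129 151 145 147  66 132 144 143 144 113]
 [143 140 114 136 146 145 138  48  77 146 143 148 146]
 [144 142 131 144 144 143 104  48  81 147 143 146 140]
 [144 140 105 140 144 137  67  51  81 149 144 146 141]
 [143 141 114 114 131 126  45  61 106 150 143 147 142]
 [143 145 139  99  68  86  51  79 148 149 145 145 140]
 [139 144 140 119  36  42  52  80 147 148 146 140 105]
 [116 148 144 138  85  59  94 104 147 148 146 122  77]
 [ 83 143 139 145 139 104 143 144 148 148 126  74  85]]
```

View pics/c2.png

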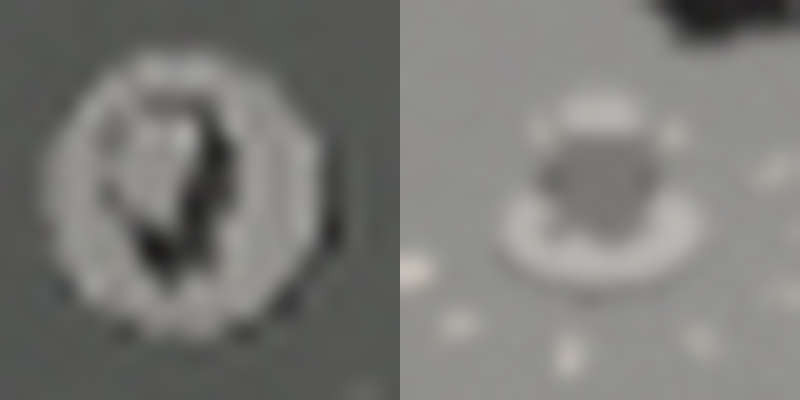

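The top crop shows the collar centred near (190,190), with the spindle tip's straight edge on its right side, running from about (200,110) to (175,230). So the flat looks to image right and slightly down, about 1.2 rad CCW of the off mark. Now I'll fit the precise poses.

```bash
cat > fit.py <<'E'
from h import *
from scipy.optimize import minimize
def proj(c,X):
    P=c["pose"]; q=(np.atleast_2d(X)-P[:3,3])@P[:3,:3]; s=np.c_[q[:,0],-q[:,1]]/-q[:,2:]
    s=s*(1+c["k1"]*(s**2).sum(1,keepdims=True)); K=c["camera_matrix"]
    return np.c_[s[:,0]*K[0,0]+K[0,2],s[:,1]*K[1,1]+K[1,2]]
def raster(polys,x0,y0,w,h,S=8):
    m=np.zeros((h*S,w*S),np.uint8)
    for p in polys:
        q=cv2.convexHull(((p-[x0,y0]+.5)*S-.5).astype(np.float32)).reshape(-1,2)
        cv2.fillConvexPoly(m,np.round(q*16).astype(np.int32),255,shift=4)
    return cv2.resize(m,(w,h),interpolation=cv2.INTER_AREA)/255.
a=np.arange(12)*np.pi/6+np.pi/12
def ring(R,z,n=48): t=np.arange(n)*2*np.pi/n; return np.c_[R*np.cos(t),R*np.sin(t),0*t+z]
SK=np.r_[[[.0224*np.cos(t),.0224*np.sin(t),z] for t in a for z in(0,.022)]]
b=[(-.021,-.007),(-.021,.007),(.012,.007),(.012,-.007),(.0215,0)]
BAR=np.array([[x,y,z] for x,y in b for z in(.022,.047)])
def pose(X,x,y,z,yaw):
    c,s=np.cos(yaw),np.sin(yaw); return X@np.array([[c,s,0],[-s,c,0],[0,0,1]])+[x,y,z]
E
python3 - <<'E'
from fit import *
def alpha(c,x0,y0,w,h,bg,fg):
    g=c["color"][y0:y0+h,x0:x0+w].mean(2); return np.clip((bg-g)/(bg-fg),0,1)
C={n:np.load(n+"0.npy",allow_pickle=True).item() for n in("top","side")}
win={"top":(358,220,34,34),"side":(335,300,42,48)}
al={}
for n in C:
    x0,y0,w,h=win[n]; g=C[n]["color"][y0:y0+h,x0:x0+w].astype(float).mean(2)
    bg=np.median(np.r_[g[0],g[-1]]); fg=np.percentile(g,12); print(n,bg,fg)
    al[n]=np.clip((bg-8-g)/(bg-8-fg)*1.6,0,1)
    if n=="top":
        # white line -> set fg (bright pixels enclosed)
        m=(al[n]>.5).astype(np.uint8); m=cv2.morphologyEx(m,cv2.MORPH_CLOSE,np.ones((5,5))); al[n]=np.maximum(al[n],m*(g>bg))
def cost(p,ns):
    e=0
    for n in ns:
        M=raster([proj(C[n],pose(SK,p[0],p[1],0,p[2])),proj(C[n],pose(BAR,p[0],p[1],0,p[2]))],*win[n]); e+=((M-al[n])**2).sum()
    return e
# yaw from white line
p1,p2=[onplane(C["top"],354+(x+.5)/10-.5,216+(y+.5)/10-.5,.047) for x,y in((228,187),(303,160))]
yaw=np.arctan2(*(p2-p1)[1::-1]); print("line yaw",yaw,p1,p2)
for ns in(["top"],["side"],["top","side"]):
    best=min((minimize(cost,[.553+d,-.137,yaw],args=(ns,),method="Nelder-Mead",options=dict(initial_simplex=[[.553+d,-.137,yaw],[.557+d,-.137,yaw],[.553,-.132,yaw],[.553,-.137,yaw+.15]],xatol=1e-5)) for d in(-.004,.004)),key=lambda r:r.fun)
    print(ns,best.x.round(4),best.fun)
# collar
c=C["top"]; g=c["color"][220:246,242:270].astype(float).mean(2)
A=np.clip((g-95)/(138-95),0,1); A[6:19,7:18]=np.maximum(A[6:19,7:18],1)
def cc(p): return ((raster([proj(c,ring(p[2],.063)+[p[0],p[1],0])],242,220,28,26)-A)**2).sum()
r1=minimize(cc,[.562,.122,.016],method="Nelder-Mead",options=dict(initial_simplex=[[.56,.12,.016],[.565,.12,.016],[.56,.125,.016],[.56,.12,.0165]],xatol=1e-5)); print("collar",r1.x,r1.fun)
# off mark + box yaw
o=onplane(c,236+(619-400+.5)/10-.5,213+34.55-.5,.0605); d=o[:2]-r1.x[:2]; print("off",o,np.hypot(*d),np.arctan2(d[1],d[0]))
# box corners of top
P=[onplane(c,u,v,.06) for u,v in((210,206.5),(292,194.5),(302,258),(221.5,271.5))]
for i in range(4): e=(P[(i+1)%4]-P[i])[:2]; print(P[i].round(4),np.hypot(*e).round(4),np.arctan2(e[1],e[0]).round(3))
# flat edge line at tip
q=[onplane(c,246+(x+.5)/20-.5,223+(y+.5)/20-.5,.083) for x,y in((200,112),(178,228))]
e=(q[0]-q[1])[:2]; print("edge ang",np.arctan2(e[1],e[0]),"normal",np.arctan2(e[1],e[0])-np.pi/2, [x-r1.x[0:1] for x in(q[0][0],q[1][0])],[x[1]-r1.x[1] for x in q])
E
```

```text
top 89.33333333333333 36.2
side 162.33333333333334 27.666666666666668
line yaw -1.2424524720759975 [ 0.55683183 -0.14856151  0.047     ] [ 0.56271885 -0.16584197  0.047     ]
['top'] [ 0.5568 -0.1468 -1.2241] 16.288218518788657
['side'] [ 0.5556 -0.1466 -1.253 ] 96.74188343243225
['top', 'side'] [ 0.5559 -0.1464 -1.2643] 115.14750854924293
collar [0.56441691 0.12471497 0.01558978] 15.159593200518417
off [0.53097296 0.11874221 0.0605    ] 0.033973099952491634 -2.96486565736547
[0.6249 0.2262 0.06  ] 0.1871 -1.443
[0.6488 0.0406 0.06  ] 0.1454 -2.999
[0.5049 0.02   0.06  ] 0.1811 1.72
[0.4779 0.1991 0.06  ] 0.1495 0.182
edge ang -0.18812655278289933 normal -1.7589228795777958 [array([0.00577843]), array([-0.0069698])] [np.float64(-0.004804397872361574), np.float64(-0.002377417414568858)]
```

Request:
servo_tool --plan '[0.022,-0.0445,0,0,0,-0.12,0.05,0.044,-0.089,0,0,0,-0.24,0.05,0.066,-0.1335,0,0,0,-0.36,0.05,0.088,-0.178,0,0,0,-0.48,0.05,0.11,-0.2225,0,0,0,-0.6,0.05]' --force 60

```text
time_s: 0.6
tool_pos: [0.3249, 0.3091, 0.231]
tcp_rot: [-0.0, 0.474, 0.881, -0.0]
force: [0.7, 0.4, 0.4]
grip_width: 0.05
grasp_force: 0.0
```

Request:
servo_tool --plan '[0.022,-0.0445,0,0,0,-0.12,0.05,0.044,-0.089,0,0,0,-0.24,0.05,0.066,-0.1335,0,0,0,-0.26,0.05,0.088,-0.178,0,0,0,-0.262,0.05,0.11,-0.2225,0,0,0,-0.262,0.05]'

```text
time_s: 1.1
tool_pos: [0.435, 0.0864, 0.2312]
tcp_rot: [0.0, 0.583, 0.812, 0.0]
force: [1.2, 1.5, -0.1]
grip_width: 0.0498
grasp_force: 0.0
```

Request:
servo_tool --plan '[0.024,-0.043,0,0,0,0,0.05,0.048,-0.086,0,0,0,0,0.05,0.072,-0.129,0,0,0,0,0.05,0.096,-0.172,0,0,0,0,0.05,0.12,-0.215,0,0,0,0,0.05]'

```text
time_s: 1.6
tool_pos: [0.5552, -0.1285, 0.2308]
tcp_rot: [-0.0, 0.583, 0.812, 0.0]
force: [-0.1, 1.4, 0.6]
grip_width: 0.05
grasp_force: 0.0
```

Request:
servo_tool --plan '[0.001,-0.018,-0.045,0,0,0,0.05,0.001,-0.018,-0.09,0,0,0,0.05,0.001,-0.018,-0.135,0,0,0,0.05,0.001,-0.018,-0.17,0,0,0,0.05,0.001,-0.018,-0.17,0,0,0,0.05]'

```text
time_s: 2.1
tool_pos: [0.5511, -0.1425, 0.0553]
tcp_rot: [-0.006, 0.583, 0.812, -0.001]
force: [-1.4, 1.0, -0.2]
grip_width: 0.05
grasp_force: 0.0
```

```bash
python3 - <<'E'
from h import *
t=shot("top");s=shot("side")
K=lambda im,b:cv2.resize(im[b[1]:b[3],b[0]:b[2],::-1],(400,400),interpolation=cv2.INTER_CUBIC)
cv2.imwrite("pics/g1.png",np.hstack([K(t["color"],(334,196,414,276)),K(s["color"],(315,280,395,360))]));st()
E
```

```text
time_s 2.2
tool_pos [ 0.5556 -0.1445  0.0613]
tcp_rot [-7.000e-04  5.830e-01  8.125e-01 -1.000e-04]
force [0.8446 0.2099 0.0381]
torque [-0.031   0.0163  0.0335]
grip_width 0.05
grasp_force 0.0
```

View pics/g1.png

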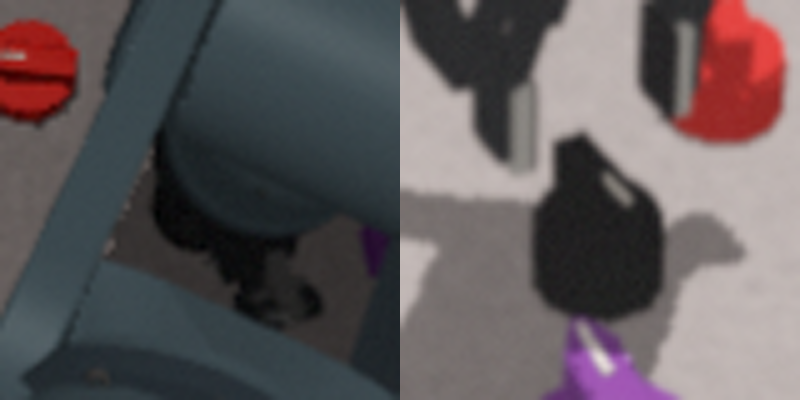

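The fingers straddle the bar in the side view, with the knob centred near (600,240) in the crop. The arm hides it in the top view.

Request:
servo_tool --plan '[0,0,-0.012,0,0,0,0.05,0,0,-0.022,0,0,0,0.05,0,0,-0.028,0,0,0,0.05,0,0,-0.031,0,0,0,0.05,0,0,-0.031,0,0,0,0.05]'

```text
time_s: 2.7
tool_pos: [0.5556, -0.1445, 0.03]
tcp_rot: [-0.0, 0.583, 0.812, -0.0]
force: [-0.1, 0.3, 0.3]
grip_width: 0.0499
grasp_force: 0.0
```

Request:
servo_tool --plan '[0,0,0,0,0,0,0.03,0,0,0,0,0,0,0.015,0,0,0,0,0,0,0.005,0,0,0,0,0,0,0.005,0,0,0,0,0,0,0.005]' --force 60

```text
time_s: 3.2
tool_pos: [0.5562, -0.1448, 0.0308]
tcp_rot: [0.0, 0.583, 0.812, 0.0]
force: [0.7, -0.7, 2.3]
grip_width: 0.0125
grasp_force: 59.8
```

```bash
python3 -c "
from h import *
st()"
```

```text
time_s 3.2
tool_pos [ 0.5562 -0.1448  0.0308]
tcp_rot [5.000e-04 5.830e-01 8.125e-01 1.000e-04]
force [ 0.7299 -0.6843  2.2714]
torque [0.016  0.0336 0.0164]
grip_width 0.0125
grasp_force 59.8347
```

Request:
servo_tool --plan '[0,0,0.02,0,0,0,0.005,0,0,0.06,0,0,0,0.005,0,0.01,0.1,0,0,0,0.005,0.002,0.05,0.115,0,0,-0.12,0.005,0.003,0.095,0.115,0,0,-0.24,0.005]'

```text
time_s: 3.7
tool_pos: [0.5609, -0.0504, 0.1489]
tcp_rot: [0.003, 0.679, 0.734, 0.001]
force: [1.0, 0.9, -0.6]
grip_width: 0.0125
grasp_force: 59.3
```

Request:
servo_tool --plan '[0.002,0.045,0,0,0,-0.12,0.005,0.003,0.09,0,0,0,-0.24,0.005,0.004,0.135,0,0,0,-0.275,0.005,0.005,0.17,0,0,0,-0.275,0.005,0.0056,0.1765,0,0,0,-0.275,0.005]'

```text
time_s: 4.2
tool_pos: [0.5635, 0.1306, 0.1449]
tcp_rot: [-0.001, 0.769, 0.639, -0.0]
force: [0.2, -0.2, -1.6]
grip_width: 0.0126
grasp_force: 59.3
```

```bash
python3 - <<'E'
from h import *
t=shot("top");s=shot("side")
np.save("top1.npy",t,allow_pickle=True);np.save("side1.npy",s,allow_pickle=True)
K=lambda im,b:cv2.resize(im[b[1]:b[3],b[0]:b[2],::-1],(400,400),interpolation=cv2.INTER_CUBIC)
cv2.imwrite("pics/g2.png",np.hstack([K(t["color"],(216,193,296,273)),K(s["color"],(290,160,370,240))]));st()
E
```

```text
time_s 4.3
tool_pos [0.5639 0.1279 0.1449]
tcp_rot [-1.000e-04  7.698e-01  6.383e-01 -4.000e-04]
force [ 0.5672 -0.6105 -0.3912]
torque [-0.0159  0.0318 -0.0039]
grip_width 0.0129
grasp_force 59.3124
```

View pics/g2.png

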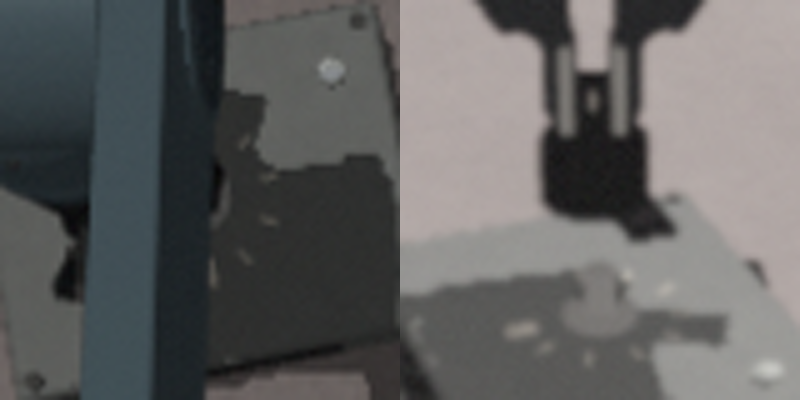

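Side view: the knob (crop ≈(597,170)) hangs almost straight above the spindle (≈(600,290)). The top view is blocked by the arm. I'll fit the side view numerically for the offset.

```bash
python3 - <<'E'
from fit import *
NM=lambda f,x,d:minimize(f,x,method="Nelder-Mead",options=dict(initial_simplex=np.vstack([x]+[np.array(x)+np.eye(len(x))[i]*d[i] for i in range(len(x))]),xatol=1e-6,fatol=1e-4))
s0=np.load("side0.npy",allow_pickle=True).item(); s1=np.load("side1.npy",allow_pickle=True).item()
# held knob: skirt only + below; window rows from skirt mid down, cols around
yaw=-1.764; zu=.1449-.0308
x0,y0,w,h=312,187,34,22
g=s1["color"][y0:y0+h,x0:x0+w].astype(float).mean(2); print(np.round(g[::3,::3]).astype(int))
al=np.clip((125-g)/(125-45),0,1); al[14:,24:]=0   # cut shadow patch lower right
W=np.ones_like(al); W[14:,20:]=0; W[16:,:]*=1
bar=lambda p:proj(s1,pose(BAR,p[0],p[1],zu,yaw))
f=lambda p:(W*(raster([proj(s1,pose(SK,p[0],p[1],zu,yaw)),bar(p)],x0,y0,w,h)-al)**2).sum()
k=NM(f,[.564,.125],[.003,.003]); print("side held knob",k.x.round(4),k.fun)
# collar in side0
x0,y0,w,h=315,205,32,28
g=s0["color"][y0:y0+h,x0:x0+w].astype(float).mean(2); print(np.round(g[::2,::2]).astype(int))
al=np.clip((g-152)/(190-152),0,1)
W=np.zeros_like(al);W[16:,4:26]=1; W[:,:]*=1
W[16:18,10:19]=0
for u,v in [(0,0)]: pass
f=lambda p:(W*(raster([proj(s0,np.r_[ring(.016,.063),ring(.016,.060)]+[p[0],p[1],0])],x0,y0,w,h)-al)**2).sum()
k=NM(f,[.564,.124],[.003,.003]); print("side collar",k.x.round(4),k.fun)
# spindle axis pixel u in side0, dark region, rows 216..219
for v in range(215,221):
    row=s0["color"][v,318:344].astype(float).mean(1); print(v,row.astype(int))
print("proj collar est mid", proj(s0,[.5644,.1247,.073]), proj(s0,[.5644,.1247,.063]))
E
```

```text
[[167 169  97  37  52  26  30  56  31 107 169 171]
 [168 168  79  25  28  28  29  32  31  97 169 170]
 [166 167  79  28  28  24  28  27  27  97 170 172]
 [168 167  92  28  29  29  31  29  28  99 172 171]
 [167 167  99  31  30  29  26  28  28  62 138 122]
 [170 169 154  75  39  36  38  29  34  45  82 148]
 [150 150 149 148 144 142 141 115  40  37  39 117]
 [149 149 150 149 150 147 150 150 110 113 140 145]]
side held knob [0.5634 0.1322] 7.057345852556709
[[143 143 144 142 143 143 142 142 142 111  48  32  36  34  42 111]
 [143 143 143 142 143 143 141 143 143 142  99  58  67  96 102 129]
 [142 142 143 142 143 143 142 143 144 144 139 134 136 142 143 143]
 [144 144 144 143 143 143 147 154 152 145 142 144 144 143 143 144]
 [143 143 143 142 143 153 168 179 178 152 149 145 144 144 143 143]
 [144 143 143 143 144 159 138 134 135 137 164 147 144 144 145 145]
 [144 143 144 144 144 131 115 117 119 117 140 144 145 150 164 149]
 [143 142 143 142 153 138 115 120 119 121 159 149 145 147 148 145]
 [144 144 144 145 172 166 131 121 121 149 183 164 146 146 144 157]
 [153 148 143 142 164 174 170 162 155 1
[... 388 characters left out ...]
133 134 135 135 135 136 151 164
 156 146 144 144 144 144 144 145]
216 [143 144 143 143 143 143 143 142 135 122 119 119 119 118 121 126 140 148
 147 145 145 144 145 146 149 154]
217 [143 144 143 144 143 143 140 130 116 114 117 117 118 119 117 116 129 140
 143 144 144 144 147 150 158 164]
218 [142 143 143 144 145 146 142 123 105 111 116 119 117 119 115 111 129 144
 146 146 145 144 145 153 160 159]
219 [143 143 142 142 145 153 155 138 118 114 118 119 118 118 117 120 147 159
 156 148 146 145 143 146 150 148]
220 [143 143 143 144 150 164 173 161 140 123 119 119 119 119 121 138 166 176
 170 157 147 145 145 144 145 144]
proj collar est mid [[329.88227188 217.62178801]] [[329.96408269 221.84294053]]
```

```bash
python3 - <<'E'
from fit import *
from scipy.optimize import least_squares
s0=np.load("side0.npy",allow_pickle=True).item()
S=[s0]; 
pts=[]
for v in range(216,221):
    for u in range(326,334): 
        p=bydepth(s0,u,v)
        if .066<p[2]<.081: pts.append(p)
pts=np.array(pts); m=pts.mean(0); A=np.polyfit(pts[:,0]-m[0],pts[:,1]-m[1],1); n=np.array([A[0],-1]);n/=np.hypot(*n)
print("flat mean",m.round(4),len(pts),"slope",A,"normal",np.arctan2(n[1],n[0]),"axis y at m.x", m[:2]-3.5e-3*n)
def skirt(c,b,zlo,zhi,c0):
    P=np.array([bydepth(c,u,v) for v in range(b[1],b[3]) for u in range(b[0],b[2]) if c["range_z"][v,u]>0])
    P=P[(P[:,2]>zlo)&(P[:,2]<zhi)&(np.hypot(*(P[:,:2]-c0).T)<.035)]
    r=least_squares(lambda q:np.hypot(P[:,0]-q[0],P[:,1]-q[1])-.0219,c0,loss="soft_l1",f_scale=.001); print("skirt",r.x.round(4),len(P),np.std(r.fun)); return r.x
skirt(s0,(335,300,377,348),.003,.020,[.556,-.147])
s1=np.load("side1.npy",allow_pickle=True).item()
skirt(s1,(312,180,346,215),.117,.133,[.564,.126])
# tip top points side0
T=np.array([bydepth(s0,u,v) for v in range(212,216) for u in range(326,334)]); T=T[abs(T[:,2]-.083)<.0025]; print("tip",T.mean(0).round(4),T.min(0).round(4),T.max(0).round(4))
st()
E
```

```text
flat mean [0.5629 0.1219 0.0737] 39 slope [-1.52950471e-01  1.07291779e-17] normal -1.7225705639108073 axis y at m.x [0.56345757 0.12533411]
skirt [ 0.5559 -0.1462] 205 0.0013918522060895804
skirt [0.5623 0.1275] 168 0.0012563944156801796
tip [0.5629 0.124  0.0825] [0.5561 0.1189 0.0812] [0.569  0.1318 0.0842]
time_s 4.3
tool_pos [0.5639 0.1279 0.1449]
tcp_rot [-1.000e-04  7.698e-01  6.383e-01 -4.000e-04]
force [ 0.5672 -0.6105 -0.3912]
torque [-0.0159  0.0318 -0.0039]
grip_width 0.0129
grasp_force 59.3124
```

Request:
servo_tool --plan '[0.0005,0,-0.01,0,0,0,0.005,0.0005,0,-0.02,0,0,0,0.005,0.0005,0,-0.026,0,0,0,0.005,0.0005,0,-0.026,0,0,0,0.005,0.0005,0,-0.026,0,0,0,0.005]'

```text
time_s: 4.8
tool_pos: [0.5647, 0.1263, 0.1188]
tcp_rot: [-0.0, 0.771, 0.637, -0.0]
force: [0.7, 0.0, -0.6]
grip_width: 0.0126
grasp_force: 59.3
```

```bash
python3 -c "
from h import *
st()"
```

```text
time_s 4.8
tool_pos [0.5647 0.1263 0.1188]
tcp_rot [-3.000e-04  7.710e-01  6.368e-01 -3.000e-04]
force [ 0.6549  0.0162 -0.6199]
torque [ 0.012  -0.0537  0.0279]
grip_width 0.0126
grasp_force 59.3021
```

Right on target. Descending gently to the tip (contact expected at TCP z ≈ 0.114).

Request:
servo_tool --plan '[0,0,-0.002,0,0,0,0.005,0,0,-0.004,0,0,0,0.005,0,0,-0.005,0,0,0,0.005,0,0,-0.006,0,0,0,0.005,0,0,-0.006,0,0,0,0.005]'

```text
time_s: 5.3
tool_pos: [0.5648, 0.1269, 0.1132]
tcp_rot: [-0.0, 0.771, 0.637, -0.0]
force: [0.1, -0.3, -0.4]
grip_width: 0.0128
grasp_force: 59.3
```

Request:
servo_tool --plan '[0,0,-0.0005,0,0,0,0.005,0,0,-0.001,0,0,0,0.005,0,0,-0.0015,0,0,0,0.005,0,0,-0.0015,0,0,0,0.005]'

```text
time_s: 5.7
tool_pos: [0.5649, 0.1268, 0.1117]
tcp_rot: [0.0, 0.771, 0.637, -0.0]
force: [-0.2, 0.2, -0.8]
grip_width: 0.0126
grasp_force: 59.3
```

Request:
servo_tool --plan '[0,0,-0.0005,0,0,0,0.005,0,0,-0.001,0,0,0,0.005,0,0,-0.0015,0,0,0,0.005,0,0,-0.0015,0,0,0,0.005]'

```text
time_s: 6.1
tool_pos: [0.5648, 0.1268, 0.1102]
tcp_rot: [0.0, 0.771, 0.637, -0.0]
force: [-0.1, -1.3, -1.4]
grip_width: 0.0124
grasp_force: 59.3
```

Request:
servo_tool --plan '[0,0,-0.0005,0,0,0,0.005,0,0,-0.001,0,0,0,0.005,0,0,-0.001,0,0,0,0.005]'

```text
time_s: 6.4
tool_pos: [0.5649, 0.1268, 0.1093]
tcp_rot: [0.0, 0.771, 0.637, -0.0]
force: [-0.4, -1.4, 1.2]
grip_width: 0.0128
grasp_force: 59.4
```

Request:
servo_tool --plan '[0,0,-0.001,0,0,0,0.005,0,0,-0.002,0,0,0,0.005,0,0,-0.003,0,0,0,0.005,0,0,-0.004,0,0,0,0.005,0,0,-0.004,0,0,0,0.005]'

```text
time_s: 6.9
tool_pos: [0.5648, 0.1268, 0.1051]
tcp_rot: [-0.0, 0.771, 0.637, -0.0]
force: [-0.3, -1.4, -1.9]
grip_width: 0.0124
grasp_force: 59.4
```

Request:
servo_tool --plan '[0,0,-0.0005,0,0,0,0.005,0,0,-0.001,0,0,0,0.005,0,0,-0.0015,0,0,0,0.005,0,0,-0.0015,0,0,0,0.005]'

```text
time_s: 7.3
tool_pos: [0.5648, 0.1269, 0.1039]
tcp_rot: [-0.0, 0.771, 0.637, -0.0]
force: [-0.8, -2.9, 2.1]
grip_width: 0.0123
grasp_force: 59.7
```

Request:
servo_tool --plan '[0,0,-0.0005,0,0,0,0.005,0,0,-0.001,0,0,0,0.005,0,0,-0.001,0,0,0,0.005]'

```text
time_s: 7.6
tool_pos: [0.5647, 0.1269, 0.103]
tcp_rot: [-0.0, 0.771, 0.637, -0.0]
force: [-3.1, -2.2, 5.0]
grip_width: 0.0123
grasp_force: 60.2
```

Request:
servo_tool --plan '[0,0,-0.0005,0,0,0,0.005,0,0,-0.001,0,0,0,0.005,0,0,-0.001,0,0,0,0.005]'

```text
time_s: 7.9
tool_pos: [0.5649, 0.1269, 0.1023]
tcp_rot: [0.0, 0.771, 0.637, 0.0]
force: [-3.9, -1.8, 6.7]
grip_width: 0.0124
grasp_force: 60.4
```

Request:
servo_tool --plan '[-0.0004,-0.0003,-0.0005,0,0,0,0.005,-0.0004,-0.0003,-0.001,0,0,0,0.005,-0.0004,-0.0003,-0.001,0,0,0,0.005]'

```text
time_s: 8.2
tool_pos: [0.565, 0.1268, 0.1017]
tcp_rot: [0.0, 0.771, 0.637, 0.001]
force: [-2.1, -1.6, 6.7]
grip_width: 0.0127
grasp_force: 60.5
```

Request:
servo_tool --plan '[0,0,-0.0005,0,0,0,0.005,0,0,-0.001,0,0,0,0.005,0,0,-0.001,0,0,0,0.005]'

```text
time_s: 8.5
tool_pos: [0.5652, 0.1268, 0.1011]
tcp_rot: [0.0, 0.771, 0.637, 0.001]
force: [-3.9, -1.6, 9.6]
grip_width: 0.0125
grasp_force: 60.9
```

Request:
servo_tool --plan '[0,0,-0.0005,0,0,0,0.005,0,0,-0.001,0,0,0,0.005,0,0,-0.001,0,0,0,0.005]'

```text
time_s: 8.8
tool_pos: [0.5648, 0.1267, 0.0989]
tcp_rot: [0.0, 0.771, 0.637, 0.0]
force: [-1.3, -0.9, 3.3]
grip_width: 0.0124
grasp_force: 59.8
```

Request:
servo_tool --plan '[0,0,-0.0005,0,0,0,0.005,0,0,-0.001,0,0,0,0.005,0,0,-0.001,0,0,0,0.005]'

```text
time_s: 9.1
tool_pos: [0.5646, 0.1267, 0.0976]
tcp_rot: [-0.0, 0.771, 0.637, 0.0]
force: [0.5, -1.1, 1.5]
grip_width: 0.0126
grasp_force: 59.7
```

```bash
python3 -c "
from h import *
st()"
```

```text
time_s 9.1
tool_pos [0.5646 0.1267 0.0976]
tcp_rot [-0.000e+00  7.707e-01  6.372e-01  1.000e-04]
force [ 0.5029 -1.1312  1.4832]
torque [-0.1757  0.0363  0.0638]
grip_width 0.0126
grasp_force 59.7079
```

Past the catches' peak. Carry on to the collar (home at TCP z ≈ 0.094).

Request:
servo_tool --plan '[0,0,-0.0005,0,0,0,0.005,0,0,-0.001,0,0,0,0.005,0,0,-0.0015,0,0,0,0.005,0,0,-0.0015,0,0,0,0.005]'

```text
time_s: 9.5
tool_pos: [0.5644, 0.1267, 0.0961]
tcp_rot: [-0.0, 0.771, 0.637, 0.0]
force: [0.6, -1.2, 1.3]
grip_width: 0.0124
grasp_force: 59.6
```

Request:
servo_tool --plan '[0,0,-0.0005,0,0,0,0.005,0,0,-0.001,0,0,0,0.005,0,0,-0.001,0,0,0,0.005]'

```text
time_s: 9.8
tool_pos: [0.564, 0.1266, 0.0945]
tcp_rot: [-0.0, 0.771, 0.637, -0.0]
force: [1.9, -0.4, -4.3]
grip_width: 0.0124
grasp_force: 59.2
```

Request:
servo_tool --plan '[0,0,-0.0005,0,0,0,0.005,0,0,-0.001,0,0,0,0.005,0,0,-0.001,0,0,0,0.005]'

```text
time_s: 10.1
tool_pos: [0.5643, 0.1266, 0.0942]
tcp_rot: [-0.0, 0.771, 0.637, -0.0]
force: [-0.8, 0.4, -1.6]
grip_width: 0.0125
grasp_force: 59.5
```

Request:
servo_tool --plan '[0,0,-0.0005,0,0,0,0.005,0,0,-0.0005,0,0,0,0.005]'

```text
time_s: 10.3
tool_pos: [0.5645, 0.1266, 0.0939]
tcp_rot: [-0.0, 0.771, 0.637, 0.0]
force: [0.4, 0.3, -1.6]
grip_width: 0.0123
grasp_force: 59.6
```

Request:
servo_tool --plan '[0,0,-0.0005,0,0,0,0.005,0,0,-0.0005,0,0,0,0.005]'

```text
time_s: 10.5
tool_pos: [0.5646, 0.1266, 0.0937]
tcp_rot: [0.0, 0.771, 0.637, 0.0]
force: [-1.4, -0.3, 2.5]
grip_width: 0.0126
grasp_force: 60.1
```

Request:
servo_tool --plan '[0,0,-0.0005,0,0,0,0.005,0.0001,-0.0001,-0.0005,0,0,-0.1,0.005,0.0002,-0.0002,-0.0005,0,0,-0.2,0.005,0.0003,-0.0002,-0.0005,0,0,-0.3,0.005]'

```text
time_s: 10.9
tool_pos: [0.5652, 0.1261, 0.0937]
tcp_rot: [0.001, 0.858, 0.513, 0.0]
force: [-2.7, -2.7, 6.5]
grip_width: 0.0123
grasp_force: 60.6
```

```bash
python3 -c "
from h import *
st()"
```

```text
time_s 10.9
tool_pos [0.5652 0.1261 0.0937]
tcp_rot [5.000e-04 8.582e-01 5.133e-01 2.000e-04]
force [-2.6938 -2.6557  6.456 ]
torque [-0.5257  0.5866  0.0946]
grip_width 0.0123
grasp_force 60.6238
```

Request:
servo_tool --plan '[0,-0.0003,0.0003,0,0,-0.1,0.005,0.0001,-0.0005,0.0003,0,0,-0.2,0.005,0.0003,-0.0006,0.0003,0,0,-0.3,0.005,0.0004,-0.0008,0.0003,0,0,-0.4,0.005,0.0005,-0.0009,0.0003,0,0,-0.5,0.005]'

```text
time_s: 11.4
tool_pos: [0.5645, 0.1255, 0.0937]
tcp_rot: [-0.0, 0.958, 0.285, -0.001]
force: [-6.4, -0.2, 9.1]
grip_width: 0.0124
grasp_force: 60.8
```

Request:
servo_tool --plan '[0.0001,-0.0002,0,0,0,-0.08,0.005,0.0002,-0.0003,0,0,0,-0.16,0.005,0.0002,-0.0005,0,0,0,-0.24,0.005,0.0002,-0.0005,0,0,0,-0.26,0.005]'

```text
time_s: 11.8
tool_pos: [0.5645, 0.1254, 0.0937]
tcp_rot: [-0.0, 0.987, 0.159, -0.001]
force: [-6.5, 1.2, 8.2]
grip_width: 0.0126
grasp_force: 60.9
```

```bash
python3 -c "
from h import *
st()"
```

```text
time_s 11.8
tool_pos [0.5645 0.1254 0.0937]
tcp_rot [-4.000e-04  9.872e-01  1.593e-01 -1.000e-03]
force [-6.5232  1.1949  8.1777]
torque [0.2302 1.2251 0.1679]
grip_width 0.0126
grasp_force 60.9129
```

Request:
servo_tool --plan '[-0.0004,0,0,0,0,-0.03,0.005,-0.0008,0,0,0,0,-0.06,0.005,-0.0008,0,0,0,0,-0.09,0.005,-0.0008,0,0,0,0,-0.09,0.005]'

```text
time_s: 12.2
tool_pos: [0.5643, 0.1255, 0.0937]
tcp_rot: [-0.0, 0.993, 0.115, -0.0]
force: [-3.0, 1.6, 6.6]
grip_width: 0.0123
grasp_force: 60.6
```

```bash
python3 -c "
from h import *
st()"
```

```text
time_s 12.2
tool_pos [0.5643 0.1255 0.0937]
tcp_rot [-3.000e-04  9.933e-01  1.154e-01 -3.000e-04]
force [-3.022   1.5697  6.564 ]
torque [0.2804 0.7557 0.0125]
grip_width 0.0123
grasp_force 60.6021
```

Request:
servo_tool --plan '[-0.0003,0,0,0,0,-0.02,0.005,-0.0003,0,0,0,0,-0.04,0.005,-0.0003,0,0,0,0,-0.04,0.005]'

```text
time_s: 12.5
tool_pos: [0.5643, 0.1255, 0.0937]
tcp_rot: [-0.0, 0.995, 0.096, 0.0]
force: [-2.8, 1.1, 4.8]
grip_width: 0.0126
grasp_force: 60.5
```

```bash
python3 -c "
from h import *
st()"
```

```text
time_s 12.5
tool_pos [0.5643 0.1255 0.0937]
tcp_rot [-3.000e-04  9.954e-01  9.560e-02  1.000e-04]
force [-2.7919  1.0823  4.7776]
torque [0.3075 0.595  0.114 ]
grip_width 0.0126
grasp_force 60.523
```

Request:
servo_tool --plan '[0,0,0,0,0,-0.02,0.005,0,0,0,0,0,-0.04,0.005,0,0,0,0,0,-0.04,0.005]'

```text
time_s: 12.8
tool_pos: [0.5643, 0.1254, 0.0937]
tcp_rot: [-0.0, 0.997, 0.076, 0.0]
force: [-3.7, 3.0, 5.3]
grip_width: 0.0124
grasp_force: 60.5
```

```bash
python3 -c "
from h import *
st()"
```

```text
time_s 12.8
tool_pos [0.5643 0.1254 0.0937]
tcp_rot [-3.000e-04  9.971e-01  7.560e-02  0.000e+00]
force [-3.6601  3.0281  5.3388]
torque [0.2814 0.5863 0.0187]
grip_width 0.0124
grasp_force 60.5316
```

Request:
servo_tool --plan '[0,0,0,0,0,-0.02,0.005,0,0,0,0,0,-0.03,0.005,0,0,0,0,0,-0.03,0.005]'

```text
time_s: 13.1
tool_pos: [0.5643, 0.1255, 0.0937]
tcp_rot: [-0.0, 0.998, 0.061, 0.0]
force: [-3.4, 1.7, 6.4]
grip_width: 0.0127
grasp_force: 60.5
```

```bash
python3 -c "
from h import *
st()"
```

```text
time_s 13.1
tool_pos [0.5643 0.1255 0.0937]
tcp_rot [-3.000e-04  9.981e-01  6.080e-02  0.000e+00]
force [-3.3644  1.696   6.4162]
torque [0.2709 0.5972 0.1502]
grip_width 0.0127
grasp_force 60.5291
```

Request:
servo_tool --plan '[0,0,0,0,0,-0.02,0.005,0,0,0,0,0,-0.03,0.005,0,0,0,0,0,-0.03,0.005]'

```text
time_s: 13.4
tool_pos: [0.5643, 0.1255, 0.0937]
tcp_rot: [-0.0, 0.999, 0.046, -0.0]
force: [-4.3, 1.4, 6.0]
grip_width: 0.0123
grasp_force: 60.5
```

```bash
python3 -c "
from h import *
st()"
```

```text
time_s 13.4
tool_pos [0.5643 0.1255 0.0937]
tcp_rot [-3.000e-04  9.989e-01  4.590e-02 -0.000e+00]
force [-4.3387  1.3943  5.978 ]
torque [0.2576 0.5822 0.0295]
grip_width 0.0123
grasp_force 60.5326
```

Request:
servo_tool --plan '[0,0,0,0,0,-0.02,0.005,0,0,0,0,0,-0.03,0.005,0,0,0,0,0,-0.03,0.005,0,0,0,0,0,-0.03,0.005]'

```text
time_s: 13.8
tool_pos: [0.5643, 0.1255, 0.0938]
tcp_rot: [-0.0, 1.0, 0.031, 0.0]
force: [-2.9, 1.2, 5.3]
grip_width: 0.0124
grasp_force: 60.5
```

```bash
python3 - <<'E'
from h import *
st(); s=shot("side"); t=shot("top")
K=lambda im,b:cv2.resize(im[b[1]:b[3],b[0]:b[2],::-1],(400,400),interpolation=cv2.INTER_CUBIC)
cv2.imwrite("pics/g3.png",np.hstack([K(t["color"],(226,203,286,263)),K(s["color"],(300,175,360,235))]))
E
```

```text
time_s 13.8
tool_pos [0.5643 0.1255 0.0938]
tcp_rot [-3.000e-04  9.995e-01  3.100e-02  0.000e+00]
force [-2.85    1.2385  5.2628]
torque [0.3254 0.5569 0.1237]
grip_width 0.0124
grasp_force 60.5404
```

View pics/g3.png

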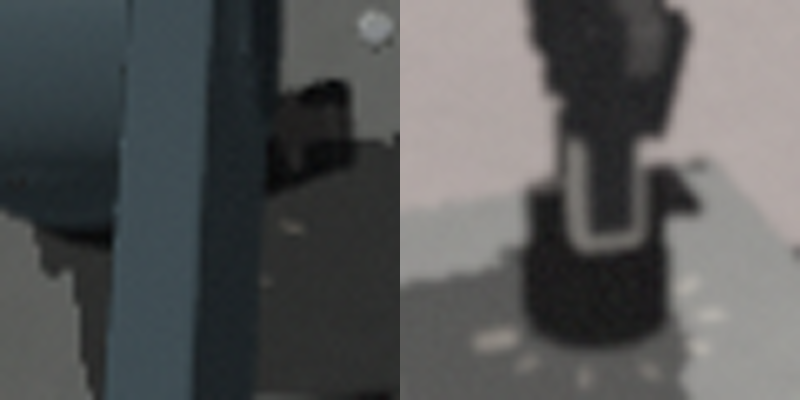

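The side view shows the knob flush on the collar, with the pointer side (left) towards the off mark near (495,340) in the crop. I'll make one more small feel for the stop.

Request:
servo_tool --plan '[0,0,0,0,0,-0.02,0.005,0,0,0,0,0,-0.03,0.005,0,0,0,0,0,-0.03,0.005,0,0,0,0,0,-0.03,0.005]'

```text
time_s: 14.3
tool_pos: [0.5642, 0.1254, 0.0937]
tcp_rot: [-0.0, 1.0, 0.016, -0.0]
force: [-4.0, 1.2, 6.3]
grip_width: 0.0123
grasp_force: 60.5
```

```bash
python3 -c "
from h import *
st()"
```

```text
time_s 14.3
tool_pos [0.5642 0.1254 0.0937]
tcp_rot [-3.000e-04  9.999e-01  1.600e-02 -1.000e-04]
force [-4.0365  1.2019  6.2856]
torque [0.3241 0.6331 0.1297]
grip_width 0.0123
grasp_force 60.5455
```

Torque is only at friction level, so I'll release, back off and look.

Request:
servo_tool --plan '[0,0,0,0,0,0,0.02,0,0,0,0,0,0,0.04,0,0,0,0,0,0,0.05,0,0,0.015,0,0,0,0.05,0,0,0.05,0,0,0,0.05]'

```text
time_s: 14.8
tool_pos: [0.562, 0.1248, 0.1412]
tcp_rot: [0.0, 1.0, 0.016, -0.003]
force: [-0.1, 0.6, 0.3]
grip_width: 0.0501
grasp_force: 0.0
```

Request:
servo_tool --plan '[0,0,0.04,0,0,0,0.05,-0.03,0.04,0.04,0,0,0,0.05,-0.06,0.08,0.04,0,0,0,0.05,-0.09,0.12,0.04,0,0,0,0.05,-0.12,0.16,0.04,0,0,0,0.05]'

```text
time_s: 15.3
tool_pos: [0.4436, 0.2863, 0.1846]
tcp_rot: [-0.0, 1.0, 0.015, 0.001]
force: [0.8, 1.5, -0.5]
grip_width: 0.05
grasp_force: 0.0
```

```bash
python3 - <<'E'
from h import *
st(); s=shot("side"); t=shot("top")
np.save("top2.npy",t,allow_pickle=True);np.save("side2.npy",s,allow_pickle=True)
K=lambda im,b:cv2.resize(im[b[1]:b[3],b[0]:b[2],::-1],(400,400),interpolation=cv2.INTER_CUBIC)
cv2.imwrite("pics/g4.png",np.hstack([cv2.convertScaleAbs(K(t["color"],(236,213,276,253)),alpha=1.4,beta=20),K(s["color"],(300,175,360,235))]))
E
```

```text
time_s 15.3
tool_pos [0.4436 0.2863 0.1846]
tcp_rot [-4.000e-04  9.999e-01  1.550e-02  1.000e-03]
force [ 0.8373  1.518  -0.4668]
torque [ 0.0266 -0.0478 -0.0383]
grip_width 0.05
grasp_force 0.0
```

View pics/g4.png

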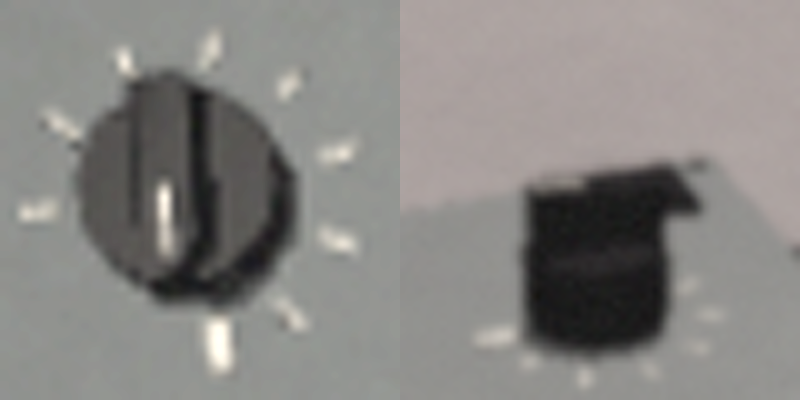

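The top crop shows the knob seated, with its white line from (162,182) to (168,252) and the off mark at (218,345). Measuring both.

```bash
python3 - <<'E'
from fit import *
c=np.load("top2.npy",allow_pickle=True).item(); s=np.load("side2.npy",allow_pickle=True).item()
f=lambda x,y,z:onplane(c,236+(x+.5)/10-.5,213+(y+.5)/10-.5,z)
a,b=f(162,182,.11),f(168,254,.11); d=b-a; print("line yaw",np.arctan2(d[1],d[0]),a,b)
o1,o2=f(214,322,.061),f(221,370,.061); e=o2-o1; print("mark own dir",np.arctan2(e[1],e[0]),"to mark mid",(o1+o2)/2, np.arctan2(*((o1+o2)/2-[.5644,.1247,0])[1::-1]))
# yaw fit of bright pixels along the line
g=c["color"].astype(float).mean(2); ys,xs=np.mgrid[228:241,249:256]; w=np.clip(g[228:241,249:256]-115,0,None)
P=np.array([onplane(c,u,v,.11)[:2] for u,v in zip(xs.ravel(),ys.ravel())]); w=w.ravel(); m=(P*w[:,None]).sum(0)/w.sum()
ev,V=np.linalg.eigh(((P-m)*w[:,None]).T@(P-m)); print("bright centroid",m,V[:,1],np.arctan2(*V[::-1,1]))
print("dir axis->centroid",np.arctan2(*(m-[.5644,.1247])[::-1]))
pts=np.array([bydepth(s,u,v) for v in range(200,208) for u in range(318,342)]); 
T=np.array([bydepth(c,u,v) for v in range(224,240) for u in range(250,256)]); T=T[(T[:,2]>.1)]; print("bar top z",np.median(T[:,2]),len(T))
E
```

```text
line yaw -3.059870346744571 [0.56063702 0.1243148  0.11      ] [0.54518837 0.12304948 0.11      ]
mark own dir -3.0005078303741937 to mark mid [0.53070401 0.11901258 0.061     ] -2.9743822467922434
bright centroid [0.55530855 0.12378529] [-9.99999696e-01  7.79181657e-04] 3.140813471853664
dir axis->centroid -3.041317943255397
bar top z 0.10993568450182073 92
```

The knob is seated: the bar top is at 0.110 m as expected. It sits about 0.1 rad clockwise of the mark, which is bore play at the stop (2–3 mm at the tip). That is inside tolerance, but I'll regrip and centre it for margin.

Request:
servo_tool --plan '[0.03,-0.04,0,0,0,0,0.05,0.06,-0.08,0,0,0,0,0.05,0.09,-0.12,0,0,0,0,0.05,0.12,-0.16,0,0,0,0,0.05,0.12,-0.16,0,0,0,0,0.05]'

```text
time_s: 15.9
tool_pos: [0.5684, 0.1192, 0.1845]
tcp_rot: [0.001, 1.0, 0.013, 0.002]
force: [-0.1, -0.6, -1.4]
grip_width: 0.0499
grasp_force: 0.0
```

Request:
servo_tool --plan '[0,0,-0.04,0,0,0,0.05,0,0,-0.07,0,0,0,0.05,0,0,-0.084,0,0,0,0.05,0,0,-0.088,0,0,0,0.05,0,0,-0.088,0,0,0,0.05]'

```text
time_s: 16.4
tool_pos: [0.5647, 0.1252, 0.0957]
tcp_rot: [0.0, 1.0, 0.016, 0.0]
force: [0.4, -0.4, -0.2]
grip_width: 0.0497
grasp_force: 0.0
```

Request:
servo_tool --plan '[0,0,0,0,0,0,0.03,0,0,0,0,0,0,0.015,0,0,0,0,0,0,0.005,0,0,0,0,0,0,0.005]' --force 25

```text
time_s: 16.8
tool_pos: [0.5654, 0.1254, 0.0967]
tcp_rot: [-0.0, 1.0, 0.016, 0.001]
force: [-0.4, 1.7, 6.7]
grip_width: 0.0132
grasp_force: 26.1
```

```bash
python3 -c "
from h import *
st()"
```

```text
time_s 16.8
tool_pos [0.5654 0.1254 0.0967]
tcp_rot [-2.000e-04  9.999e-01  1.600e-02  1.300e-03]
force [-0.3788  1.7471  6.6871]
torque [0.2243 0.1492 0.1431]
grip_width 0.0132
grasp_force 26.1173
```

Request:
servo_tool --plan '[0,0,0,0,0,0.04,0.005,0,0,0,0,0,0.08,0.005,0,0,0,0,0,0.1,0.005,0,0,0,0,0,0.1,0.005]'

```text
time_s: 17.2
tool_pos: [0.5656, 0.1255, 0.0967]
tcp_rot: [-0.0, 0.998, 0.066, 0.001]
force: [-0.2, 2.7, 6.0]
grip_width: 0.0136
grasp_force: 25.9
```

```bash
python3 -c "
from h import *
st()"
```

```text
time_s 17.2
tool_pos [0.5656 0.1255 0.0967]
tcp_rot [-3.000e-04  9.978e-01  6.610e-02  1.500e-03]
force [-0.2209  2.6882  6.0464]
torque [ 0.3362  0.0579 -0.0115]
grip_width 0.0136
grasp_force 25.9267
```

Request:
servo_tool --plan '[0,0,0,0,0,0,0.02,0,0,0,0,0,0,0.04,0,0,0,0,0,0,0.05,0,0,0.015,0,0,0,0.05,0,0,0.05,0,0,0,0.05]'

```text
time_s: 17.7
tool_pos: [0.5618, 0.1248, 0.143]
tcp_rot: [-0.0, 0.998, 0.066, -0.004]
force: [-0.2, -0.2, 0.5]
grip_width: 0.0502
grasp_force: 0.0
```

Request:
servo_tool --plan '[0,0,0.04,0,0,0,0.05,-0.03,0.04,0.04,0,0,0,0.05,-0.06,0.08,0.04,0,0,0,0.05,-0.09,0.12,0.04,0,0,0,0.05,-0.12,0.16,0.04,0,0,0,0.05]'

```text
time_s: 18.2
tool_pos: [0.4434, 0.2862, 0.1864]
tcp_rot: [-0.0, 0.998, 0.065, 0.001]
force: [0.3, 1.0, 1.2]
grip_width: 0.0503
grasp_force: 0.0
```

Request:
servo_tool --plan '[0,0,0,0,0,0,0.05,0,0,0,0,0,0,0.05,0,0,0,0,0,0,0.05]'

```text
time_s: 18.5
tool_pos: [0.4451, 0.2845, 0.1858]
tcp_rot: [0.0, 0.998, 0.066, 0.001]
force: [0.4, 0.3, 0.5]
grip_width: 0.05
grasp_force: 0.0
```

```bash
python3 - <<'E'
from h import *
s=shot("side"); c=shot("top")
K=lambda im,b:cv2.resize(im[b[1]:b[3],b[0]:b[2],::-1],(400,400),interpolation=cv2.INTER_CUBIC)
cv2.imwrite("pics/g5.png",np.hstack([cv2.convertScaleAbs(K(c["color"],(236,213,276,253)),alpha=1.4,beta=20),K(s["color"],(300,175,360,235))]))
T=np.array([bydepth(c,u,v) for v in range(224,240) for u in range(250,256)]); T=T[(T[:,2]>.1)]; print("bar top z",np.median(T[:,2]),len(T))
E
```

```text
bar top z 0.10963912403336606 88
```

View pics/g5.png

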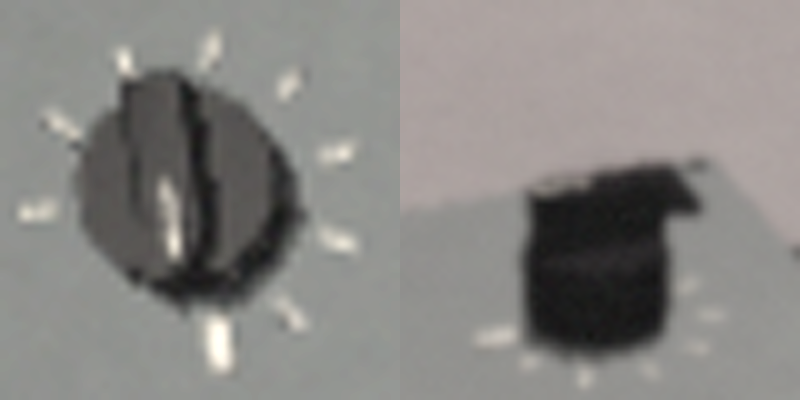

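The white line now runs from (165,182) to (176,255), parallel to the off mark (214,322)–(221,370). The knob is still flush on the collar and the gripper is clear.

```bash
python3 -c "
from h import *
print(r.hand_in())"
```

```text
the job is handed in; nothing more can be done
None
```

The knob is snapped fully home on the spindle, its pointer stands at the off mark, and the gripper is clear. I handed the job in at about 18.6 s; the cell gave no verdict back. The stop itself was not clearly felt: I turned clockwise past the mark without a torque rise, then turned the knob back about 0.1 rad to line it up.

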